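Vent the filter housing and pull its filter plate for inspection

ROBOT

A 6-joint arm with a two-finger parallel gripper is mounted at the origin on the work surface. World frame = base frame: x ahead of the robot, y to its left, z up, the work surface at z = 0. Lengths are in m, angles in rad, forces in N, time in s.
With the tool pointing down it reaches from about 0.325 to 0.85 m from the base axis. Payload 15.5 kg.
Tool frame: the origin (TCP) lies midway between the tips of the shut fingers; the grasp point (between the pads) lies 19 mm behind it (arm.grasp_offset is the distance from the TCP to the grasp point, in m); x points along the fingers, z is the direction in which the jaws open and shut, and the axes are right-handed (so a half turn about x gives the same grasp; the last joint's range is limited). The gripper opens to 91 mm and grips with 3 to 60 N. Pads are 32 mm wide; open, the fingers measure 118 mm over their backs; the gripper's body (76 mm by 178 mm) begins 60 mm behind the grasp point.
Start: joints at [1.151, 0.494, 1.345, -0, 1.302, -0.096], TCP at [0.199, 0.593, 0.214] pointing down, gripper open.
Joint ranges: [-2.91, 2.91], [-0.82, 2.16], [0.22, 2.67], [-1.22, 4.37], [0.12, 2.79], [-3.08, 3.08]. Speed limits (rad/s): [1.89, 1.89, 2.57, 3.01, 3.01, 3.01].

INTERFACE

Orientations are given as a rotation vector (axis times angle).
In Python, from bench import arm gives the robot as it stands.
- The arm moves only by the shell command python3 -m handwheel 'ROWS' [FORCE]. ROWS is JSON, a list of rows, each a list of 3 entries, a list of its own where there are three numbers: the shift along the tool's x, y, z in m, then the turn, a rotation vector about the tool's x, y, z in degrees, then the gripper command: -1 is fully open, 1 is shut, values between are in proportion. A call has 1 to 12 rows; each row is the pose to reach, as a shift and turn from the pose commanded when the call began, along the tool's axes at that moment; what a row does not reach only later rows make up. A row lasts 1/10 s, in which the tool goes at most 50 mm and 8.59 degrees, less where a joint would pass 70% of its speed; a pose out of reach is approached as far as the arm can. A call with a gripper value outside its range is refused whole. The fingers move at their own pace and stop on an object; FORCE is the grip in N (left out, the last holds). Time passes only in rows, so rows that repeat a pose let the fingers close. It gives the time, the measured TCP pose, the force and the opening at its end, in the units of the state.
- arm.read_state(): the state, without advancing time (a new reading comes with each control period).
- arm.snapshot(name): name is "scene" or "side" or "wrist"; returns (picture, depth): 384x512x3 uint8, red, green, blue; 384x512 float32, m along the optical axis (not along the pixel's ray), 0 where there is no reading.
- arm.calibration(name): a dict with "camera_matrix" (3x3 intrinsics, pixels), "k1" (the pictures are not rectified: a ray, as slopes to the right and down, at radius r is drawn at 1 + k1 r^2 times it, then the intrinsics apply), "xyz" and "attitude" of the camera in the world; the wrist camera has in their place "T_tool_cam" (4x4, takes a point from camera to tool coordinates, whose origin is the TCP and whose axes are the tool frame's). Camera axes: x right, y down, z forward; pixel columns grow to the right and rows downward; lengths in m; the calibration is good to about 2 mm. A picture is of the moment at which its call begins: read the wrist's pose just before it. calibration takes no time and is no camera call.
- arm.sign_off(): hands the job in, once; it reports no verdict.
The state is a dict: "time_s": time; "joint_positions": joint angles; "qvel": joint speeds; "joint_torque": joint torques, N m; "ee_pos": TCP position; "tool_rot": TCP orientation; "force": force on the tool from outside, world axes, zero at the start; "moment": the same for the moment, N m; "width": finger opening in m.
Only numpy, scipy, OpenCV 4.12 (cv2) and the standard library are available. Lean on these libraries where they do the work, as an engineer would, in place of code of your own. Each camera call takes 0.05 s, during which the arm holds its last target.

TASK

Vent the filter housing by pressing the spring pedal right down to its stop for a moment and letting it come up again; then swing the housing's lid up and back past upright and leave it open. Draw out the filter plate, the one with the pull tab, lifting it clear of the housing, and finish holding it still and upright in the gripper over the middle of the drip tray, with its lower edge about 10 cm above the bench. The program ends while still holding it; leave the plain plate in its slot and everything else on the bench undisturbed.

Things in the scene. Friction and masses are not known exactly. Their poses are not given: they have to be found in the camera images.
- housing: Fixed open-topped metal box, rim 120 above the bench; origin on the bench. Outer walls x -62..+72, y +-77, 7 thick; inner floor 8 up. x points from the lid's lip to its hinge, z up. Two upright plate slots (along x, 14 wide, up to 68 above the bench) at y = +22 and -22; above 80 the inside is free over x -55..+65, y +-70, but for the tab of the filter plate.
- lid (a joint): Angle (rad) of the housing's flat hinged cover (136 x 154, 7 thick): 0 shut on the rim, grows as it swings up about the rear rim, 1.57 upright, 1.75 at its stop. 0.25 kg; the hinge is stiff (friction 0.28 N m), so it stays where it is left. Starts shut or a little ajar (0 to 0.12).
- lid_lip (a point): Grip point of the lid: on a plain lip 30 wide (housing y), 10 thick, sticking out 38 from the middle of the lid's front edge. The point is 23 out from the edge, 15 from the tip, 159 from the hinge line, and 5 above it when shut. Pinched on its two side faces (along the housing's y) it turns between the fingers as the lid swings. Axes turn with the lid, equal to the housing's when shut.
- lid_hinge (a point): Point on the lid's hinge line, at its middle, 120 above the bench; the hinge runs along the housing's y. Axes as the housing's.
- filter_plate: Loose plate hidden upright in either slot: white, 94 (x) x 10 (y) x 72 tall, with dark perforations, and a pull tab 28 (x) x 10 (y) rising 37 from the middle of its top edge; total height 109, about 0.16 kg. Origin at the centre of its lower edge (8 above the bench when home, tab top then 3 below the rim); z up to the tab, faces look along y. Lifts straight up.
- blank_plate: Blanking plate in the other slot, to be left there: same white plate 94 x 10 x 72, smooth and without any tab; origin at the centre of its lower edge.
- pedal (a joint): Angle of the vent pedal: 0 up (at rest), grows as it is pressed down, 0.28 rad at its stop. Spring-loaded: pressing at the pad takes about 4.5 N to start and 10 N at the stop; springs back up by itself.
- pedal_pad (a point): Middle of the rubber pad (50 x 56) on the pedal's top face, 90 from the hinge line; at rest about 63 above the bench, about 24 lower at the stop. The pedal slopes up by 0.30 rad from its hinge (+x end of the base) to its free end (-x end). At rest the axes are those of the pedal base.
- pedal_base: Steel foot of the vent pedal, fixed to the bench, 150 (x) x 84 (y); origin at the middle of its underside; hinge line along y at x = +55, 30 up; the pedal plate (120 x 62) reaches from there towards -x.
- tray: Shallow steel drip tray, fixed to the bench, 150 (x) x 120 (y) x 22 tall, empty; origin at the centre of its underside.
- sample_bottle: Bystander, to be left alone: amber sample bottle, 56 dia x 130 tall (mm); origin on its underside.
- beaker: Bystander, to be left alone: clear open beaker, 68 dia x 85 tall (mm); origin on its underside.
- wrench: Bystander, to be left alone: steel wrench lying on the bench (mm); origin at its middle, underside.
- clamp_ring: Bystander, to be left alone: loose steel clamp ring, 50 dia x 14 tall (mm); origin on its underside.
- jar: Bystander, to be left alone: glass jar, 68 dia x 80 tall (mm); origin on its underside.
- brush: Bystander, to be left alone: hand brush lying on the bench (mm); origin at its middle, underside.
- can: Bystander, to be left alone: plain drink can, 66 dia x 120 tall (mm); origin on its underside.
Mind the look-alikes: they are no part of the job. Leave any purple or red look-alike of the housing alone.

How it is judged:
On the way, in this order (a step that is already met when the one before it is completed fails the run):
1. the pedal is pressed down to its stop (value of joint pedal above 0.25 rad), for 0.2 s.
2. the pedal is up again and the lid is swung past upright (value of joint pedal below 0.06 rad and value of joint lid above 1.57 rad), for 0.1 s.
3. the filter plate is lifted clear of the housing in the gripper (height (world z) of filter_plate above 0.122 m and contact force between the fingers and filter_plate above 0.5 N), for 0.1 s.
At the end, for the whole second after the job is handed in: Filter plate held in the gripper, still, upright within 0.2 rad, lower edge 70-140 mm above the bench, within 40 mm of the tray centre seen from above, touching neither tray nor housing; lid over 1.5 rad, pedal under 0.06 rad, plain plate within 15 mm of its start (height (world z) of filter_plate between 0.07 and 0.14 m and horizontal distance between filter_plate and tray below 0.04 m and angle between filter_plate's own z axis and vertical below 0.2 rad and linear speed of filter_plate below 0.03 m/s and contact force between the fingers and filter_plate above 0.5 N and contact force between filter_plate and tray below 0.1 N and contact force between filter_plate and housing below 0.1 N and value of joint lid above 1.5 rad and value of joint pedal below 0.06 rad and distance of blank_plate from where it was at the start of the episode below 0.015 m); the arm keeps its last pose, push and grip.
It fails at once if the plain plate is pulled from its slot (distance of blank_plate from where it was at the start of the episode above 0.03 m).
It fails at once if a bystander (bottle, beaker, wrench, ring, jar, brush or can) is pushed over 30 mm from its place (distance of any of sample_bottle, beaker, wrench, clamp_ring, jar, brush, can from where it was at the start of the episode above 0.03 m).
It also fails if it takes over 72 s, if anything falls off the work surface, if the arm or the gripper's body presses on something with over 40 N, if the wrist force passes 120 N, or if a joint passes its speed limit or range.

## Working session

There is one attempt and no reset: what is moved stays moved. The work goes in short steps, Python scripts to look and compute and a shell command to move; the robot and the scene stay as the last step left them, time stands still between calls to the robot, and variables do not carry over. Pictures are saved under pics/ and viewed, and the job is handed in when it is done.

```bash
ls; mkdir -p pics; cat > h.py <<'E'
import numpy as np, cv2
from scipy.spatial.transform import Rotation as R
from bench import arm
def save(n,im): cv2.imwrite('pics/'+n,im[:,:,::-1])
E
python3 - <<'E'
from h import *
for n in ['scene','side','wrist']:
    s=arm.read_state()
    im,d=arm.snapshot(n); save(n+'0.png',im); np.savez('pics/'+n+'0.npz',im=im,d=d,p=s['ee_pos'],r=s['tool_rot'])
    c=arm.calibration(n); print(n,c)
print(arm.read_state())
E
```

```text
pics
scene {'camera_matrix': array([[364.33800571,   0.        , 263.48114239],
       [  0.        , 364.33800571, 187.26483339],
       [  0.        ,   0.        ,   1.        ]]), 'k1': -0.045648817623749116, 'xyz': array([ 1.21142291, -0.23601677,  0.77221769]), 'attitude': array([-1.94739914, -1.31666099,  0.62674224])}
side {'camera_matrix': array([[407.09019197,   0.        , 247.21626848],
       [  0.        , 407.09019197, 191.02109433],
       [  0.        ,   0.        ,   1.        ]]), 'k1': -0.15029885338103713, 'xyz': array([ 0.11875385, -0.73999453,  0.82025694]), 'attitude': array([-2.23618084,  0.43818642, -0.23604963])}
wrist {'camera_matrix': array([[327.02071233,   0.        , 257.62059454],
       [  0.        , 327.02071233, 193.78778818],
       [  0.        ,   0.        ,   1.        ]]), 'k1': -0.06870908911350142, 'T_tool_cam': array([[-4.16737217e-04, -2.79431858e-01,  9.60165435e-01,
        -1.70976461e-01],
       [-6.90834160e-04, -9.60165209e-01, -2.79432092e-01,
         7.92212661e-02],
       [ 9.99999675e-01, -7.79764834e-04,  2.07095504e-04,
        -1.27851094e-03],
       [ 0.00000000e+00,  0.00000000e+00,  0.00000000e+00,
         1.00000000e+00]])}
{'time_s': 0.15, 'joint_positions': array([ 1.15151647e+00,  4.94023454e-01,  1.34595253e+00,  1.33593141e-05,
        1.30254666e+00, -9.54696446e-02]), 'qvel': array([-0.00053043, -0.00173811, -0.00332375,  0.00059936,  0.00142199,
       -0.00095586]), 'joint_torque': array([ 1.62984546e-03, -8.79207158e+01, -3.82043338e+01,  7.06361840e-02,
        5.02752874e-02, -9.66097764e-05]), 'ee_pos': array([0.19871963, 0.59226208, 0.21349812]), 'tool_rot': array([-0.9679282 ,  1.34599743,  0.96717019]), 'force': array([ 0.42839515, -0.65980175,  0.37328681]), 'moment': array([-0.04287389,  0.07486224,  0.05928696]), 'width': 0.09101739163088161}
```

View pics/scene0.png

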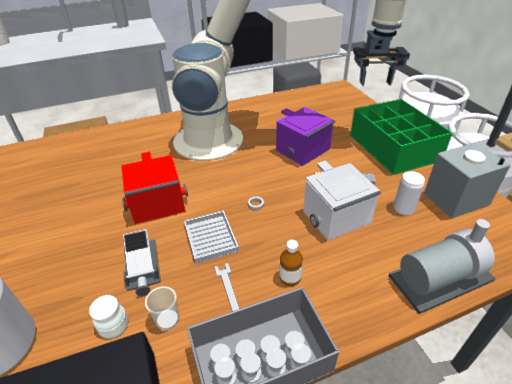

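View pics/side0.png

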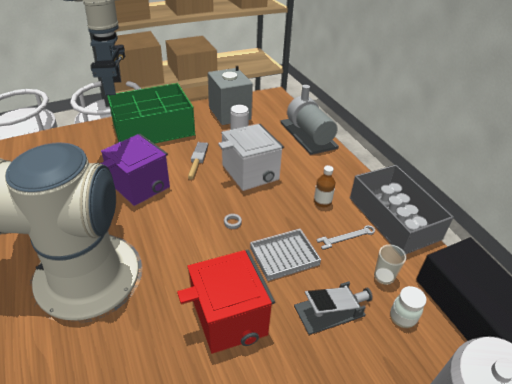

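View pics/wrist0.png

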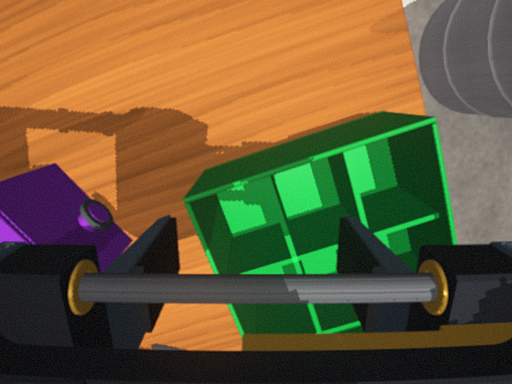

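Candidates: the housing is the grey box (scene 340,200; side 250,155). Its look-alikes are the purple box (305,133) and the red box (153,187). The pedal is at scene (141,262) / side (335,303), and the tray at (211,237) / (285,255). I'll check these in close crops.

```bash
cat >> h.py <<'E'
class V:
    def __init__(s,n,new=False,tag=''):
        s.n=n
        if new:
            st=arm.read_state(); s.im,s.d=arm.snapshot(n); p,r=st['ee_pos'],st['tool_rot']
            np.savez('pics/'+n+tag+'.npz',im=s.im,d=s.d,p=p,r=r); save(n+tag+'.png',s.im)
        else:
            z=np.load('pics/'+n+tag+'.npz'); s.im,s.d,p,r=z['im'],z['d'],z['p'],z['r']
        c=arm.calibration(n); s.K=c['camera_matrix']; s.k=c['k1']
        if n=='wrist':
            T=np.eye(4); T[:3,:3]=R.from_rotvec(r).as_matrix(); T[:3,3]=p; T=T@c['T_tool_cam']
            s.R,s.t=T[:3,:3],T[:3,3]
        else: s.R,s.t=R.from_rotvec(c['attitude']).as_matrix(),np.array(c['xyz'])
    def und(s,uv):
        uv=np.asarray(uv,float).reshape(-1,2)
        m=(uv-s.K[:2,2])/s.K[0,0]; q=m.copy()
        for _ in range(20): q=m/(1+s.k*(q**2).sum(1,keepdims=True))
        return np.c_[q,np.ones(len(q))]
    def onz(s,uv,z):
        d=s.und(uv)@s.R.T; return s.t+d*((z-s.t[2])/d[:,2])[:,None]
    def pts(s,uv=None):
        if uv is None:
            y,x=np.mgrid[:384,:512]; uv=np.c_[x.ravel(),y.ravel()]
        uv=np.asarray(uv).reshape(-1,2); i=np.round(uv).astype(int)
        return s.t+(s.und(uv)*s.d[i[:,1],i[:,0]][:,None])@s.R.T
    def proj(s,P):
        q=(np.asarray(P).reshape(-1,3)-s.t)@s.R; m=q[:,:2]/q[:,2:]
        return m*(1+s.k*(m**2).sum(1,keepdims=True))*s.K[0,0]+s.K[:2,2]
def crop(v,x0,y0,w,h,k,name): save(name,cv2.resize(v.im[y0:y0+h,x0:x0+w],None,fx=k,fy=k,interpolation=cv2.INTER_CUBIC))
E
python3 - <<'E'
from h import *
a=V('scene',tag='0'); b=V('side',tag='0')
crop(a,290,150,130,100,6,'c1.png'); crop(b,200,90,130,100,6,'c2.png')
crop(a,100,210,150,110,5,'c3.png'); crop(b,240,220,160,110,5,'c4.png')
i1=cv2.imread('pics/c3.png'); i2=cv2.imread('pics/c4.png')
E
```

```text
(no output)
```

View pics/c1.png

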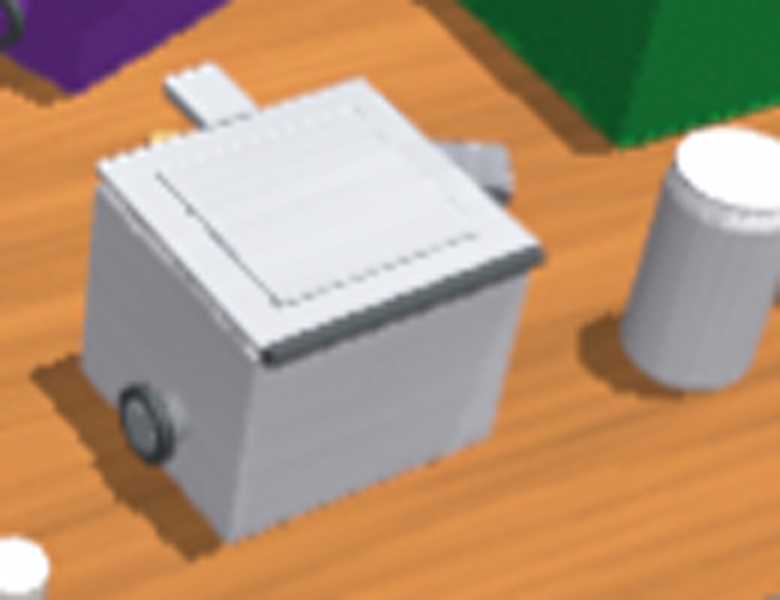

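View pics/c2.png

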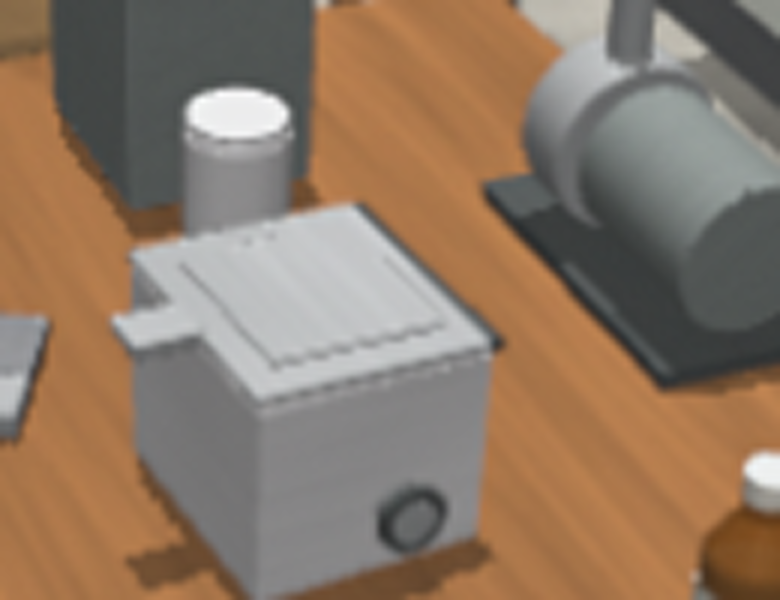

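View pics/c3.png

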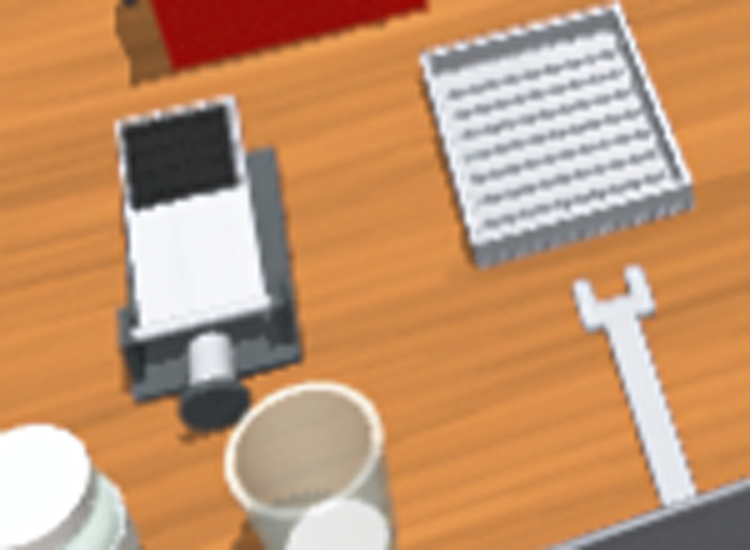

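View pics/c4.png

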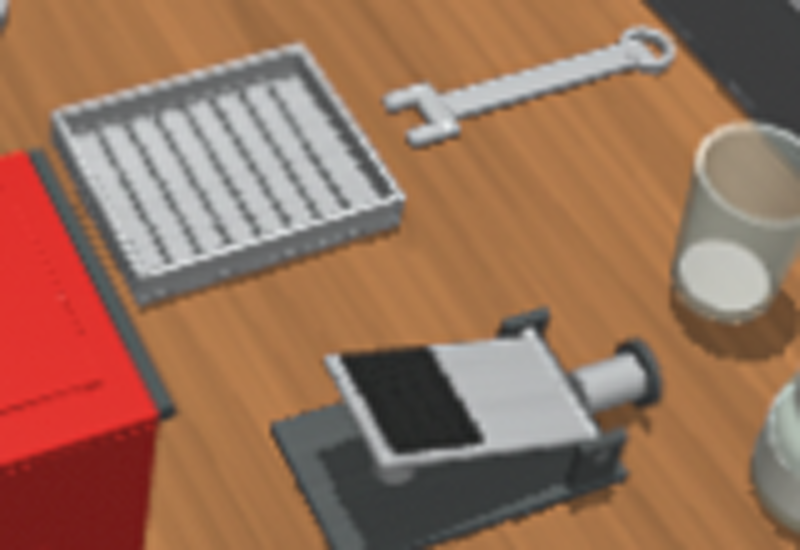

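The crops confirm the choices. The grey box's lip points towards the robot and its dark hinge bar is on the far side. The pedal's black pad is at its robot-side end, about scene (137,240), and the slatted tray is beside it.

```bash
python3 - <<'E'
from h import *
np.set_printoptions(precision=4,suppress=True)
a=V('scene',tag='0'); b=V('side',tag='0')
def tri(p,q):
    d1=a.und(p)[0]@a.R.T; d2=b.und(q)[0]@b.R.T
    s=np.linalg.lstsq(np.c_[d1,-d2],b.t-a.t,rcond=None)[0]
    P,Q=a.t+s[0]*d1,b.t+s[1]*d2; return (P+Q)/2,np.linalg.norm(P-Q)
pk={'lid front far':((306.3,177.5),(243.3,156.7)),} 
# scene left = low y
o=lambda x,y,ox,oy,k:(ox+x/k-0.4,oy+y/k-0.4)
S=lambda x,y:o(x,y,290,150,6); D=lambda x,y:o(x,y,200,90,6); S2=lambda x,y:o(x,y,100,210,5); D2=lambda x,y:o(x,y,240,220,5)
pk={'frontR':(S(98,165),D(258,402)),'frontL':(S(362,80),D(133,252)),'rearL':(S(545,252),D(362,205)),'rearR':(S(262,358),D(498,345)),
'lip1':(S(167,83),D(133,348)),'lip2':(S(212,64),D(113,320)),
'pad1':(S2(120,122),D2(330,357)),'pad2':(S2(232,98),D2(325,357)),'padc':(S2(183,155),D2(413,400)),
'tr1':(S2(424,55),D2(140,275)),'tr2':(S2(617,8),D2(55,118)),'tr3':(S2(690,185),D2(300,48)),'tr4':(S2(477,248),D2(402,200))}
for k,(p,q) in pk.items(): print(k,*tri(p,q), a.pts(p)[0],b.pts(q)[0])
# depth
for v in (a,b):
    P=v.pts(); im=v.im.astype(int)
    m=(abs(P[:,2]-.127)<.02)&(v.d.ravel()>0)
    m=m.reshape(384,512); box=np.zeros_like(m)
    if v.n=='scene': box[155:225,300:385]=1
    else: box[115:165,215:290]=1
    Q=P[(m&box).ravel()]
    print(v.n,len(Q),np.percentile(Q[:,2],[5,50,95]))
    r=cv2.minAreaRect(Q[:,:2].astype(np.float32)*1000); print(r)
    # pad dark
    g=im.max(2); box=np.zeros((384,512),bool)
    if v.n=='scene': box[225:255,120:152]=1
    else: box[286:314,303:340]=1
    mm=(g<60)&box; n,l,st,c=cv2.connectedComponentsWithStats(mm.astype(np.uint8)); i=1+st[1:,4].argmax()
    Q=P[(l==i).ravel()]; print('pad',c[i],st[i],Q.mean(0),np.linalg.svd(Q-Q.mean(0))[2] if len(Q) else 0)
    m2=(P[:,2]<.03)&(P[:,2]>.016)&(v.d.ravel()>0)
    box=np.zeros((384,512),bool)
    if v.n=='scene': box[205:265,178:242]=1
    else: box[225:285,245:325]=1
    Q=P[m2&box.ravel()]; print('tray',len(Q),cv2.minAreaRect(Q[:,:2].astype(np.float32)*1000))
E
```

```text
frontR [0.5016 0.1664 0.1298] 0.002298171091591274 [0.5016 0.1669 0.1309] [0.5018 0.1655 0.129 ]
frontL [0.4914 0.3175 0.1308] 0.0018720087612015398 [0.4908 0.3183 0.1311] [0.4902 0.3127 0.1328]
rearL [0.6305 0.3281 0.1252] 0.0024327823049873237 [ 0.5165  0.4394 -0.0002] [0.6308 0.3273 0.1244]
rearR [0.6398 0.1767 0.1231] 0.00025885062195272427 [0.6368 0.179  0.1198] [0.6409 0.1785 0.1216]
lip1 [0.4588 0.2262 0.1332] 6.228341335148371e-05 [ 0.3     0.3238 -0.0016] [0.4584 0.2252 0.1339]
lip2 [0.4569 0.2518 0.1356] 0.0016194360177993188 [ 0.2944  0.3572 -0.0005] [0.5228 0.4437 0.002 ]
pad1 [ 0.4676 -0.3249  0.086 ] 0.04636903805154506 [ 0.4663 -0.3463  0.0683] [ 0.4691 -0.2907  0.0691]
pad2 [ 0.4685 -0.2882  0.0661] 0.0003387192669881407 [ 0.3955 -0.2935 -0.0034] [ 0.4677 -0.289   0.0678]
padc [ 0.496  -0.3197  0.0608] 0.0027546639403655195 [ 0.4984 -0.3182  0.0641] [ 0.4947 -0.323   0.0641]
tr1 [ 0.428  -0.182   0.0207] 9.189928024290032e-05 [ 0.4273 -0.182   0.02  ] [ 0.428  -0.182   0.0209]
tr2 [ 0.4311 -0.0665  0.0186] 0.001700225790329293 [ 0.4306 -0.0658  0.0189] [ 0.4301 -0.069
[... 316 characters left out ...]
57.76950073242188), 4.549103260040283)
pad [135.3742 240.9934] [125 232  22  19 302] [ 0.4983 -0.3204  0.0634] [[ 0.0831  0.9965  0.012 ]
 [-0.9501  0.0756  0.3026]
 [-0.3006  0.0365 -0.9531]]
tray 330 ((473.3758544921875, -127.27618408203125), (215.17391967773438, 123.53755187988281), 0.1417868733406067)
side 1594 [0.1116 0.1299 0.1344]
((542.06982421875, 298.1181640625), (183.5649871826172, 270.8699035644531), 5.673811435699463)
pad [321.8036 299.5863] [309 290  27  20 336] [ 0.4938 -0.3226  0.0644] [[ 0.0054  0.9999  0.0093]
 [-0.9535  0.0024  0.3014]
 [-0.3013  0.0105 -0.9535]]
tray 429 ((503.7250061035156, -126.55318450927734), (125.34613800048828, 151.3778076171875), 88.29853057861328)
```

```bash
cat >> h.py <<'E'
def down(yaw_z):  # tool x down, tool z at world azimuth yaw_z (deg)
    a=np.radians(yaw_z); z=np.array([np.cos(a),np.sin(a),0]); x=np.array([0,0,-1.]); return np.c_[x,np.cross(z,x),z]
def go(p,M=None):
    s=arm.read_state(); T=R.from_rotvec(s['tool_rot']); 
    print('shift',np.round(T.inv().apply(np.asarray(p)-s['ee_pos']),4),'turn',0 if M is None else np.round(np.degrees((T.inv()*R.from_matrix(M)).as_rotvec()),2), 'j',np.round(s['joint_positions'],3))
E
python3 - <<'E'
from h import *
s=arm.read_state(); print(R.from_rotvec(s['tool_rot']).as_matrix().round(3))
for y in (90,0,-90,180): print(y,down(y)[:,1].round(2)); go([.48,-.322,.12],down(y))
go([.30,.45,.28])
E
```

```text
[[-0.    -0.948  0.318]
 [-0.001  0.318  0.948]
 [-1.     0.    -0.001]]
90 [-1.  0.  0.]
shift [ 0.0942 -0.5576 -0.7772] turn [-1.855e+01 -5.000e-02 -1.000e-02] j [ 1.152  0.494  1.346  0.     1.303 -0.095]
0 [-0.  1.  0.]
shift [ 0.0942 -0.5576 -0.7772] turn [ 7.145e+01 -5.000e-02  3.000e-02] j [ 1.152  0.494  1.346  0.     1.303 -0.095]
-90 [1. 0. 0.]
shift [ 0.0942 -0.5576 -0.7772] turn [ 1.6145e+02 -2.0000e-02  7.0000e-02] j [ 1.152  0.494  1.346  0.     1.303 -0.095]
180 [-0. -1. -0.]
shift [ 0.0942 -0.5576 -0.7772] turn [-1.0855e+02 -3.0000e-02 -5.0000e-02] j [ 1.152  0.494  1.346  0.     1.303 -0.095]
shift [-0.0664 -0.1413 -0.1027] turn 0 j [ 1.152  0.494  1.346  0.     1.303 -0.095]
```

```bash
python3 -m handwheel '[[[-0.03,-0.58,-0.77],[-18.5,0,0],1],[[-0.03,-0.58,-0.77],[-18.5,0,0],1],[[-0.03,-0.58,-0.77],[-18.5,0,0],1],[[-0.03,-0.58,-0.77],[-18.5,0,0],1],[[-0.03,-0.58,-0.77],[-18.5,0,0],1],[[-0.03,-0.58,-0.77],[-18.5,0,0],1],[[-0.03,-0.58,-0.77],[-18.5,0,0],1],[[-0.03,-0.58,-0.77],[-18.5,0,0],1],[[-0.03,-0.58,-0.77],[-18.5,0,0],1],[[-0.03,-0.58,-0.77],[-18.5,0,0],1],[[-0.03,-0.58,-0.77],[-18.5,0,0],1],[[-0.03,-0.58,-0.77],[-18.5,0,0],1]]' 30; python3 -c "
from h import *
go([.505,-.322,.12],down(90))"
```

```text
time_s: 1.35
ee_pos: [0.3882, 0.023, 0.2328]
tool_rot: [-1.209, 1.209, 1.208]
force: [1.9, 0.8, -0.2]
width: 0.0006
shift [ 0.1128 -0.1171 -0.3449] turn [-0.06  0.    0.03] j [-0.095  0.134  1.851  0.     1.156 -1.665]
```

```bash
python3 -m handwheel '[[[0,-0.117,-0.345],[0,0,0],1],[[0,-0.117,-0.345],[0,0,0],1],[[0,-0.117,-0.345],[0,0,0],1],[[0,-0.117,-0.345],[0,0,0],1],[[0,-0.117,-0.345],[0,0,0],1],[[0,-0.117,-0.345],[0,0,0],1],[[0,-0.117,-0.345],[0,0,0],1],[[0,-0.117,-0.345],[0,0,0],1],[[0.05,-0.117,-0.345],[0,0,0],1],[[0.11,-0.117,-0.345],[0,0,0],1],[[0.11,-0.117,-0.345],[0,0,0],1],[[0.11,-0.117,-0.345],[0,0,0],1]]'; python3 - <<'E'
from h import *
go([.505,-.322,.10],down(90))
v=V('scene',True,'1'); crop(v,90,180,130,130,4,'c5.png')
v=V('side',True,'1'); crop(v,240,200,160,120,4,'c6.png')
w=V('wrist',True,'1')
E
```

```text
time_s: 2.55
ee_pos: [0.504, -0.3192, 0.1217]
tool_rot: [-1.206, 1.21, 1.212]
force: [-0.1, 0.1, 1.0]
width: 0.0003
shift [ 0.0217 -0.001  -0.0028] turn [-0.04  0.12 -0.15] j [-0.665  0.556  1.519 -0.     1.07  -2.235]
```

View pics/c5.png

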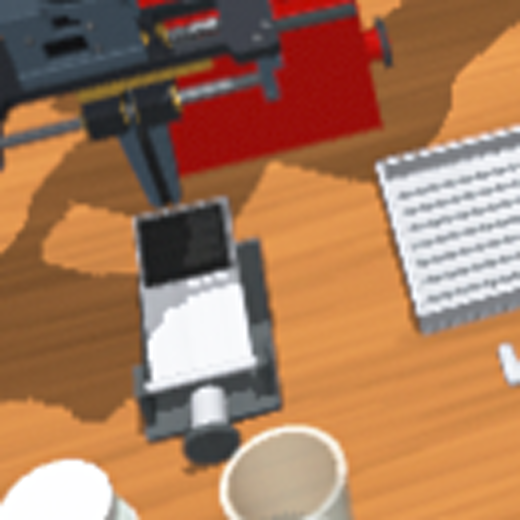

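View pics/wrist1.png

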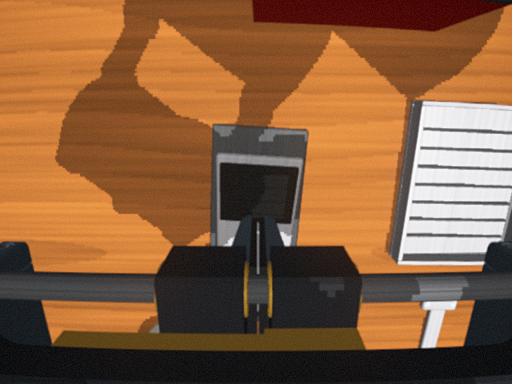

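View pics/c6.png

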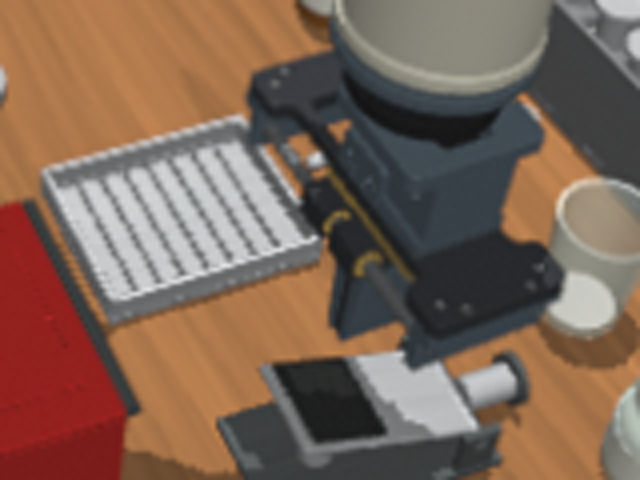

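The wrist view shows the pad at about (257,193), with the shut fingers ahead of it. I'll cast that ray.

```bash
python3 - <<'E'
from h import *
w=V('wrist',tag='1'); print(w.onz([[220,163],[298,166],[257.5,193]],.063).round(4), w.pts([[257,193]]).round(4))
go([.505,-.322,.08],down(90))
E
```

```text
[[ 0.4707 -0.3488  0.063 ]
 [ 0.473  -0.2925  0.063 ]
 [ 0.4933 -0.3218  0.063 ]] [[ 0.493  -0.3222  0.0642]]
shift [ 0.045   0.0011 -0.0012] turn [-0.03 -0.12  0.15] j [-0.665  0.553  1.515 -0.     1.07  -2.235]
```

```bash
python3 -m handwheel '[[[0.03,0.002,0],[0,0,0],1],[[0.05,0.002,0],[0,0,0],1],[[0.06,0.002,0],[0,0,0],1],[[0.065,0.002,0],[0,0,0],1],[[0.07,0.002,0],[0,0,0],1],[[0.07,0.002,0],[0,0,0],1]]'; python3 -m handwheel '[[[0.005,0,0],[0,0,0],1],[[0.008,0,0],[0,0,0],1],[[0.011,0,0],[0,0,0],1],[[0.011,0,0],[0,0,0],1]]'
```

```text
time_s: 3.3
ee_pos: [0.5034, -0.3206, 0.0536]
tool_rot: [-1.21, 1.21, 1.207]
force: [-1.3, 0.3, 5.4]
width: 0.0004
time_s: 3.7
ee_pos: [0.5031, -0.3206, 0.0428]
tool_rot: [-1.21, 1.21, 1.207]
force: [-4.9, -0.6, 7.9]
width: 0.0004
```

```bash
python3 -m handwheel '[[[0.002,0,0],[0,0,0],1],[[0.004,0,0],[0,0,0],1],[[0.004,0,0],[0,0,0],1]]'; python3 -m handwheel '[[[0.002,0,0],[0,0,0],1],[[0.002,0,0],[0,0,0],1]]'
```

```text
time_s: 4.0
ee_pos: [0.5029, -0.3206, 0.039]
tool_rot: [-1.21, 1.21, 1.208]
force: [-6.0, -1.5, 8.9]
width: 0.0002
time_s: 4.2
ee_pos: [0.503, -0.3206, 0.0383]
tool_rot: [-1.21, 1.21, 1.207]
force: [-11.5, 2.5, 33.6]
width: 0.0003
```

The force jumped from 9 N to 34 N, so the pedal is at its stop. I'll ease off slightly, hold, then release.

```bash
python3 -m handwheel '[[[-0.001,0,0],[0,0,0],1],[[-0.001,0,0],[0,0,0],1],[[-0.001,0,0],[0,0,0],1]]'; python3 -m handwheel '[[[-0.01,0,0],[0,0,0],1],[[-0.04,0,0],[0,0,0],1],[[-0.09,0,0],[0,0,0],1],[[-0.14,0,0],[0,0,0],1],[[-0.19,0,0],[0,0,0],0.2],[[-0.22,0,0],[0,0,0],0.2]]'; python3 - <<'E'
from h import *
v=V('scene',True,'2'); crop(v,90,180,130,130,4,'c7.png')
go([.473,.240,.22],down(94.3))
E
```

```text
time_s: 4.5
ee_pos: [0.503, -0.3206, 0.0387]
tool_rot: [-1.21, 1.21, 1.207]
force: [-8.1, 0.5, 18.8]
width: 0.0006
time_s: 5.1
ee_pos: [0.5038, -0.3206, 0.2621]
tool_rot: [-1.214, 1.209, 1.203]
force: [0.8, -1.3, -0.8]
width: 0.0137
shift [0.0417 0.0328 0.5619] turn [-4.34 -0.41  0.49] j [-0.667  0.406  1.35   0.     1.375 -2.237]
```

View pics/c7.png

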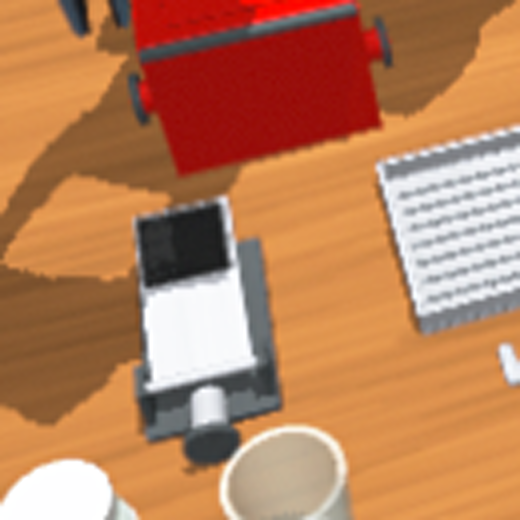

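The pedal is back up. Now on to a spot above the lip.

```bash
python3 -m handwheel '[[[0.02,0.033,0.56],[-4.3,0,0],0],[[0.02,0.033,0.56],[-4.3,0,0],0],[[0.02,0.033,0.56],[-4.3,0,0],0],[[0.02,0.033,0.56],[-4.3,0,0],0],[[0.02,0.033,0.56],[-4.3,0,0],0],[[0.02,0.033,0.56],[-4.3,0,0],-0.2],[[0.02,0.033,0.56],[-4.3,0,0],-0.2],[[0.02,0.033,0.56],[-4.3,0,0],-0.2],[[0.02,0.033,0.56],[-4.3,0,0],-0.2],[[0.02,0.033,0.56],[-4.3,0,0],-0.2],[[0.02,0.033,0.56],[-4.3,0,0],-0.2],[[0.02,0.033,0.56],[-4.3,0,0],-0.2]]'; python3 - <<'E'
from h import *
w=V('wrist',True,'3')
go([.473,.240,.22],down(94.3))
E
```

```text
time_s: 6.35
ee_pos: [0.4697, 0.2444, 0.2372]
tool_rot: [-1.266, 1.169, 1.266]
force: [-0.2, -0.4, 1.1]
width: 0.0549
shift [ 0.0171 -0.0028 -0.0041] turn [0.15 0.07 0.07] j [ 3.650e-01  3.350e-01  1.549e+00  1.000e-03  1.256e+00 -1.284e+00]
```

View pics/wrist3.png

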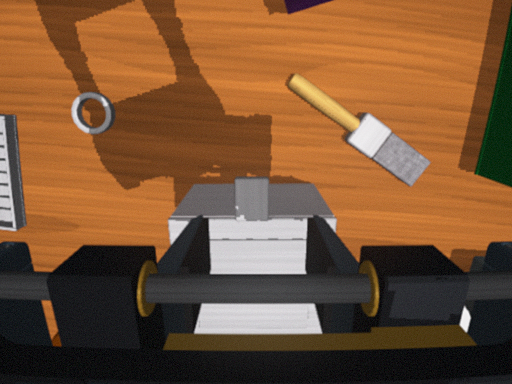

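The wrist view shows the lip's tip spanning (236..269,177), its root at (235..269,220), and the lid's front edge from (171,221) to (335,219).

```bash
python3 - <<'E'
from h import *
np.set_printoptions(precision=4,suppress=True)
w=V('wrist',tag='3'); a=V('scene',tag='0'); b=V('side',tag='0')
uv=[[236.5,177.5],[268.5,177.5],[236,219],[269,219],[171,220],[335,218]]
print(w.onz(uv,.132)); print(w.pts([[252,182],[252,200],[252,215],[180,225],[320,225]]))
def tri(v,p,u,q):
    d1=v.und(p)[0]@v.R.T; d2=u.und(q)[0]@u.R.T
    s=np.linalg.lstsq(np.c_[d1,-d2],u.t-v.t,rcond=None)[0]
    P,Q=v.t+s[0]*d1,u.t+s[1]*d2; return (P+Q)/2,np.linalg.norm(P-Q)
S=lambda x,y:(290+x/6-.4,150+y/6-.4); D=lambda x,y:(200+x/6-.4,90+y/6-.4)
print(tri(w,(236.5,177.5),a,S(167,83)),tri(w,(268.5,177.5),a,S(212,64)))
print(tri(w,(236.5,177.5),b,D(133,348)),tri(w,(268.5,177.5),b,D(113,320)))
g=w.im[170:225,225:280].astype(int).mean(2); 
for r in (10,20,30): print(np.round(g[r,5:50]).astype(int))
E
crop=1
```

```text
[[0.4573 0.2242 0.132 ]
 [0.4552 0.2518 0.132 ]
 [0.4957 0.226  0.132 ]
 [0.4934 0.2556 0.132 ]
 [0.5012 0.1673 0.132 ]
 [0.488  0.315  0.132 ]]
[[0.4592 0.2378 0.1363]
 [0.3901 0.2367 0.4081]
 [0.4899 0.24   0.1343]
 [0.5053 0.1756 0.1324]
 [0.4491 0.2733 0.2539]]
(array([0.4578, 0.2253, 0.1328]), np.float64(0.0026190497577418133)) (array([0.4549, 0.2524, 0.1349]), np.float64(0.0016803945275336088))
(array([0.4574, 0.2242, 0.1345]), np.float64(0.0013221224996480974)) (array([0.4558, 0.2515, 0.1347]), np.float64(0.0025465027695103404))
[ 74  71  72  73  88 117 134 135 134 130 131 132 136 132 130 127 132 132
 135 127 130 133 134 128 138 131 133 132 130 130 132 131 127 129 137 126
 131 120 101  83  66  72  68  69  70]
[107 100 103 102  93 116 127 137 140 139 139 138 137 136 137 130 132 136
 137 137 141 132 132 133 141 134 136 139 134 134 130 129 132 133 137 137
 130 126 104 105 102 106 101 100 111]
[100 104  96  98  98 117 129 137 138 139 133 139 136 135 135 136 130 134
 131 136 135 131 134 136 134 139 134 130 137 135 132 133 131 135 135 139
 134 123 107 103  99 103 104 103 106]
```

```bash
python3 -m handwheel '[[[0.04,-0.0015,-0.0045],[0,0,0],-0.2],[[0.08,-0.0015,-0.0045],[0,0,0],-0.2],[[0.11,-0.0015,-0.0045],[0,0,0],-0.2],[[0.127,-0.0015,-0.0045],[0,0,0],-0.2],[[0.127,-0.0015,-0.0045],[0,0,0],1],[[0.127,-0.0015,-0.0045],[0,0,0],1],[[0.127,-0.0015,-0.0045],[0,0,0],1],[[0.127,-0.0015,-0.0045],[0,0,0],1],[[0.127,-0.0015,-0.0045],[0,0,0],1]]' 20; python3 - <<'E'
from h import *
w=V('side',True,'4'); crop(w,190,80,150,110,5,'c8.png'); print(arm.read_state()['width'])
E
```

```text
time_s: 7.3
ee_pos: [0.4727, 0.239, 0.1113]
tool_rot: [-1.26, 1.167, 1.264]
force: [-6.0, 34.2, -3.6]
width: 0.03
0.02977366870408249
```

View pics/c8.png

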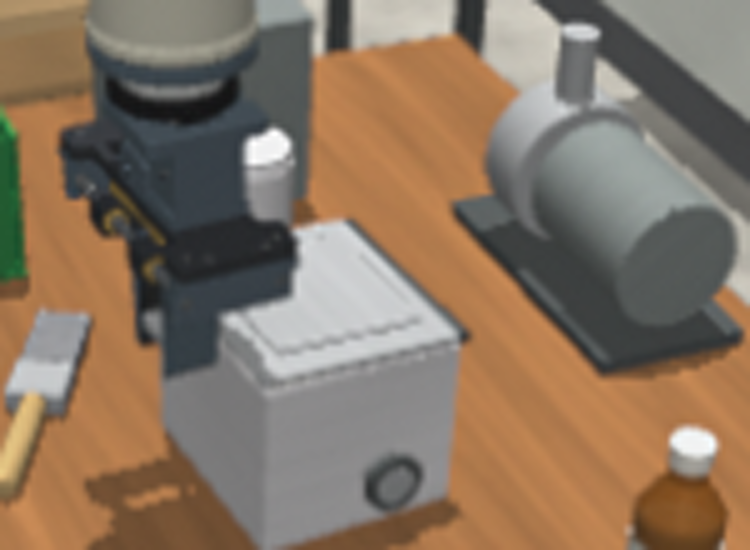

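The width reads 30 mm, so the lip is gripped, but there is a 34 N side load. I'll centre the gripper on the lip.

```bash
python3 -m handwheel '[[[0,0,0.0015],[0,0,0],1],[[0,0,0.0015],[0,0,0],1]]' 20
```

```text
time_s: 7.55
ee_pos: [0.4727, 0.2392, 0.1113]
tool_rot: [-1.262, 1.169, 1.263]
force: [-4.1, 19.5, -1.2]
width: 0.0298
```

```bash
python3 -m handwheel '[[[0,0,0.0018],[0,0,0],1],[[0,0,0.0018],[0,0,0],1]]' 20; python3 - <<'E'
import numpy as np
from h import *
s=arm.read_state(); p=s['ee_pos']; print(p, R.from_rotvec(s['tool_rot']).as_matrix().round(3))
# arc: grip radius 0.159, start angle from hinge
import math
phi0=math.atan2(.1303-.120,.159)  # grip ang above hinge horizontally (5mm offset + ajar)
r=.1592
for th in np.arange(0.1,1.9,.1):
    ph=phi0+th; dx=r*(math.cos(phi0)-math.cos(ph)); dz=r*(math.sin(ph)-math.sin(phi0)); print(round(th,2),'up',round(dz,4),'back',round(dx,4))
E
```

```text
time_s: 7.75
ee_pos: [0.4726, 0.2394, 0.1109]
tool_rot: [-1.264, 1.171, 1.262]
force: [-0.1, 3.5, 1.3]
width: 0.0295
[0.47260866 0.23936081 0.11088563] [[ 0.002 -0.997 -0.074]
 [ 0.001 -0.074  0.997]
 [-1.    -0.002  0.001]]
0.1 up 0.0158 back 0.0018
0.2 up 0.0314 back 0.0052
0.3 up 0.0465 back 0.0101
0.4 up 0.0611 back 0.0165
0.5 up 0.0749 back 0.0244
0.6 up 0.0879 back 0.0336
0.7 up 0.0999 back 0.044
0.8 up 0.1108 back 0.0556
0.9 up 0.1206 back 0.0682
1.0 up 0.129 back 0.0817
1.1 up 0.136 back 0.096
1.2 up 0.1415 back 0.1109
1.3 up 0.1455 back 0.1263
1.4 up 0.148 back 0.142
1.5 up 0.1489 back 0.1579
1.6 up 0.1482 back 0.1738
1.7 up 0.1459 back 0.1895
1.8 up 0.1421 back 0.205
```

```bash
python3 -m handwheel '[[[-0.008,-0.001,0],[0,0,0],1],[[-0.016,-0.002,0],[0,0,0],1],[[-0.031,-0.005,0],[0,0,0],1],[[-0.0465,-0.010,0],[0,0,0],1],[[-0.061,-0.0165,0],[0,0,0],1],[[-0.061,-0.0165,0],[0,0,0],1]]' 20
```

```text
time_s: 8.35
ee_pos: [0.4893, 0.2407, 0.1729]
tool_rot: [-1.263, 1.17, 1.263]
force: [-2.7, 6.3, 2.1]
width: 0.0296
```

```bash
python3 -m handwheel '[[[-0.0205,-0.0125,0],[0,0,0],1],[[-0.039,-0.0275,0],[0,0,0],1],[[-0.055,-0.045,0],[0,0,0],1],[[-0.068,-0.065,0],[0,0,0],1],[[-0.078,-0.087,0],[0,0,0],1],[[-0.0845,-0.110,0],[0,0,0],1],[[-0.0845,-0.110,0],[0,0,0],1]]' 20; python3 - <<'E'
from h import *
w=V('side',True,'5'); crop(w,190,50,150,130,4,'c9.png')
E
```

```text
time_s: 9.05
ee_pos: [0.6003, 0.2498, 0.2563]
tool_rot: [-1.262, 1.169, 1.263]
force: [0.2, 12.1, 2.4]
width: 0.0299
```

View pics/c9.png

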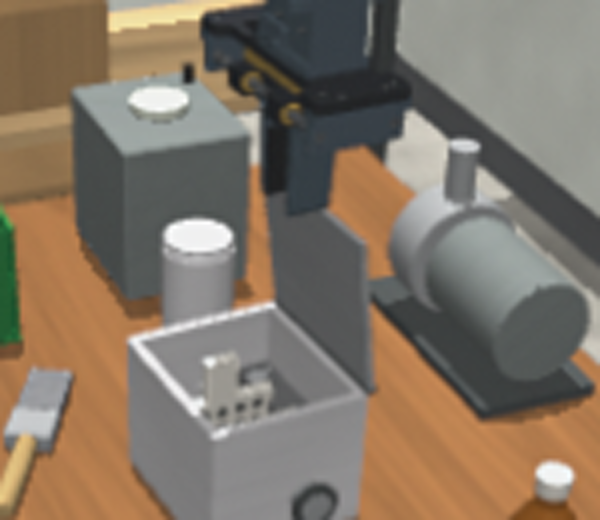

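```bash
python3 -m handwheel '[[[-0.003,-0.024,0.001],[0,0,0],1],[[-0.003,-0.048,0.001],[0,0,0],1],[[-0.001,-0.061,0.001],[0,0,0],1],[[-0.001,-0.061,0.001],[0,0,0],1]]' 20; python3 - <<'E'
from h import *
w=V('side',True,'6'); crop(w,190,50,150,130,4,'c10.png')
E
```

```text
time_s: 9.5
ee_pos: [0.6587, 0.2545, 0.2558]
tool_rot: [-1.262, 1.174, 1.266]
force: [-0.2, 8.7, -6.7]
width: 0.0297
```

View pics/c10.png

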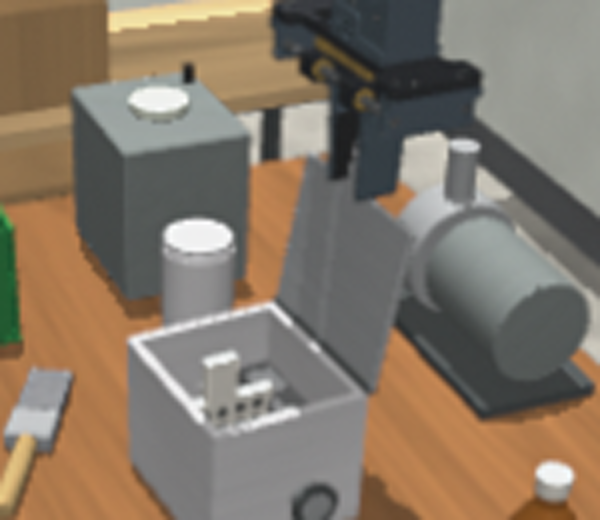

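The lid leans back past upright, at about 1.7 rad, and the tab is visible inside on the near (-y) slot. I'll release and retreat upward.

```bash
python3 -m handwheel '[[[0,0,0],[0,0,0],-0.2],[[0,0,0],[0,0,0],-0.2],[[0,0,0],[0,0,0],-0.2],[[-0.03,0,0],[0,0,0],-0.2],[[-0.07,0,0],[0,0,0],-0.2],[[-0.07,0.04,0],[0,0,0],-0.2],[[-0.07,0.09,0],[0,0,0],-0.2],[[-0.07,0.14,0],[0,0,0],-0.2],[[-0.07,0.19,0],[0,0,0],-0.2],[[-0.05,0.21,0],[0,0,0],-0.2]]' 20; python3 - <<'E'
from h import *
w=V('side',True,'7'); crop(w,190,50,150,130,5,'c11.png')
w=V('wrist',True,'7')
w=V('scene',True,'7'); crop(w,290,120,130,130,5,'c12.png')
E
```

```text
time_s: 10.55
ee_pos: [0.4466, 0.238, 0.3084]
tool_rot: [-1.265, 1.169, 1.262]
force: [0.5, 0.3, 0.1]
width: 0.0545
```

View pics/c11.png

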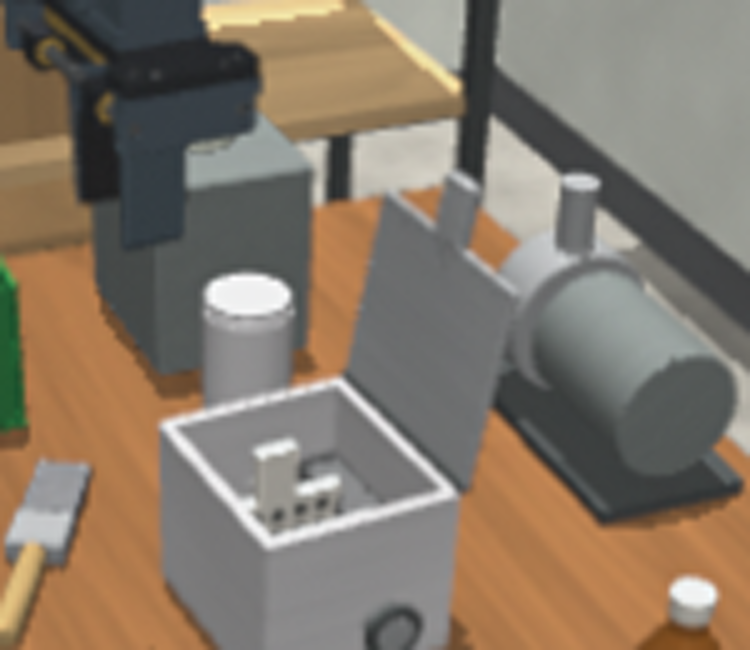

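View pics/wrist7.png

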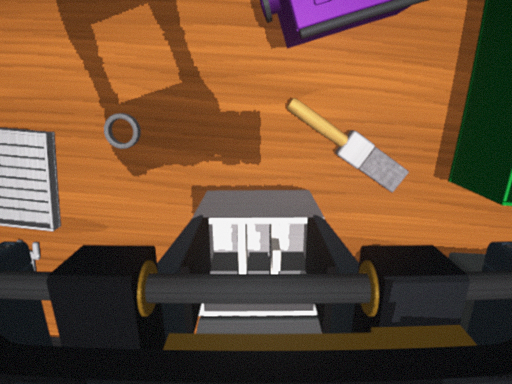

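View pics/c12.png

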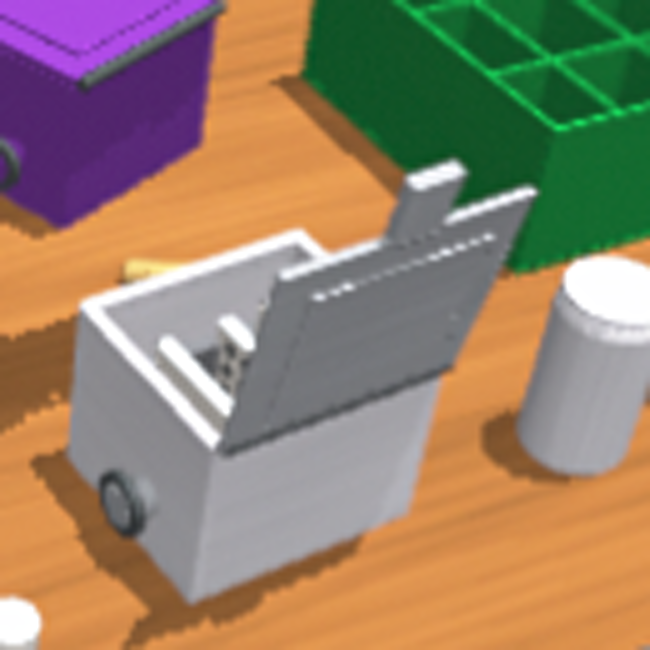

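```bash
python3 - <<'E'
from h import *
w=V('wrist',tag='7'); crop(w,190,180,140,110,5,'c13.png')
E
```

```text
(no output)
```

View pics/c13.png

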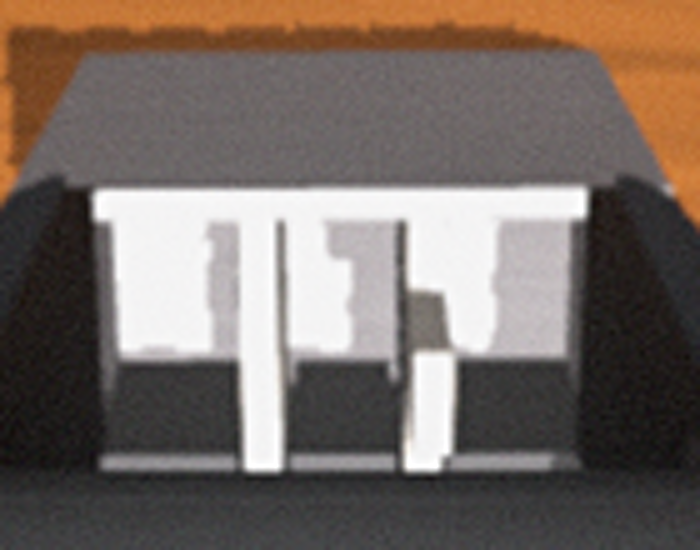

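The tab is on the right-hand (+y) slot: wrist tab-top front edge at about (272..281,249.5). The plain plate runs along column 242. I'll compute the tab from all three views.

```bash
python3 - <<'E'
from h import *
np.set_printoptions(precision=4,suppress=True)
w=V('wrist',tag='7'); a=V('scene',tag='7'); b=V('side',tag='7')
f=lambda p,ox,oy,k:(ox+p[0]/k-.4,oy+p[1]/k-.4)
W=[f(p,190,180,5) for p in ((413,349),(456,351),(444,457))]
A=[f(p,290,120,5) for p in ((222,324),(236,317),(256,346))]
B=[f(p,190,50,5) for p in ((254,453),(260,445),(298,440),(298,450))]
for z in (.117,): print(w.onz(W,z),'\n',a.onz(A,z),'\n',b.onz(B,z))
print(w.pts([(276,255),(276,262),(242,240)]))
def tri(v,p,u,q):
    d1=v.und(p)[0]@v.R.T; d2=u.und(q)[0]@u.R.T
    s=np.linalg.lstsq(np.c_[d1,-d2],u.t-v.t,rcond=None)[0]
    P,Q=v.t+s[0]*d1,u.t+s[1]*d2; return (P+Q)/2,np.linalg.norm(P-Q)
print(tri(w,W[0],a,A[0]),tri(w,W[1],a,A[1]),tri(w,W[0],b,B[0]),tri(a,A[2],b,B[2]))
# rim inner front corners & outer
print(w.onz([f(p,190,180,5) for p in ((92,188),(590,188))],.12))
E
```

```text
[[0.536  0.2606 0.117 ]
 [0.5358 0.271  0.117 ]
 [0.5646 0.2708 0.117 ]] 
 [[0.546  0.2339 0.117 ]
 [0.5436 0.2444 0.117 ]
 [0.57   0.2417 0.117 ]] 
 [[0.5362 0.2673 0.117 ]
 [0.5433 0.2746 0.117 ]
 [0.5683 0.2715 0.117 ]
 [0.5637 0.2606 0.117 ]]
[[0.5432 0.2659 0.1169]
 [0.553  0.2668 0.1161]
 [0.5436 0.223  0.0789]]
(array([0.5362, 0.2525, 0.1062]), np.float64(0.019994108910896802)) (array([0.535 , 0.2626, 0.1077]), np.float64(0.020729318975767495)) (array([0.5334, 0.2602, 0.122 ]), np.float64(0.00031779199717040267)) (array([0.5641, 0.2502, 0.1207]), np.float64(0.019162910294534756))
[[0.4994 0.1827 0.12  ]
 [0.4908 0.2977 0.12  ]]
```

Wrist and side views agree: the tab spans x .536–.5645 and y .2605–.271, with its top at z≈.117. The scene view only shows the plate's shoulder, because the lid hides the tab. I'll approach with a part-open gripper.

```bash
python3 -c "
from h import *
go([.551,.266,.18],down(94.4))"
```

```text
shift [ 0.1261 -0.1048  0.0204] turn [-0.12 -0.02 -0.03] j [ 0.371  0.242  1.487 -0.     1.413 -1.275]
```

```bash
python3 -m handwheel '[[[0.02,-0.05,0.01],[0,0,0],0.12],[[0.05,-0.09,0.02],[0,0,0],0.12],[[0.09,-0.105,0.02],[0,0,0],0.12],[[0.126,-0.105,0.02],[0,0,0],0.12],[[0.126,-0.105,0.02],[0,0,0],0.12]]' 20; python3 - <<'E'
from h import *
go([.551,.266,.085],down(94.4))
w=V('side',True,'8'); crop(w,190,50,150,130,5,'c14.png')
w=V('wrist',True,'8'); crop(w,190,180,140,110,5,'c15.png')
E
```

```text
time_s: 11.2
ee_pos: [0.5517, 0.2649, 0.1756]
tool_rot: [-1.262, 1.181, 1.267]
force: [-1.1, -0.1, 0.2]
width: 0.0404
shift [ 0.0906 -0.      0.0013] turn [-0.19 -0.12 -0.41] j [ 0.35   0.516  1.419 -0.     1.213 -1.294]
```

View pics/c14.png

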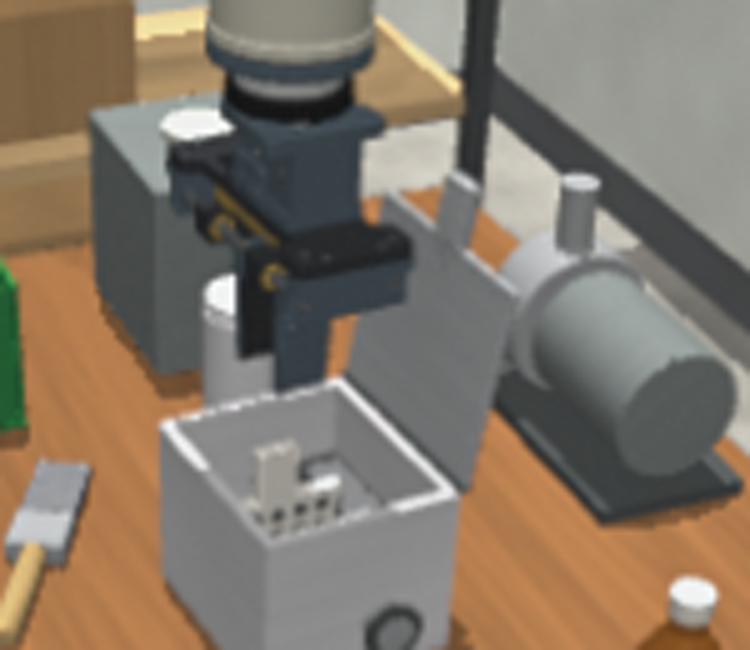

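View pics/c15.png

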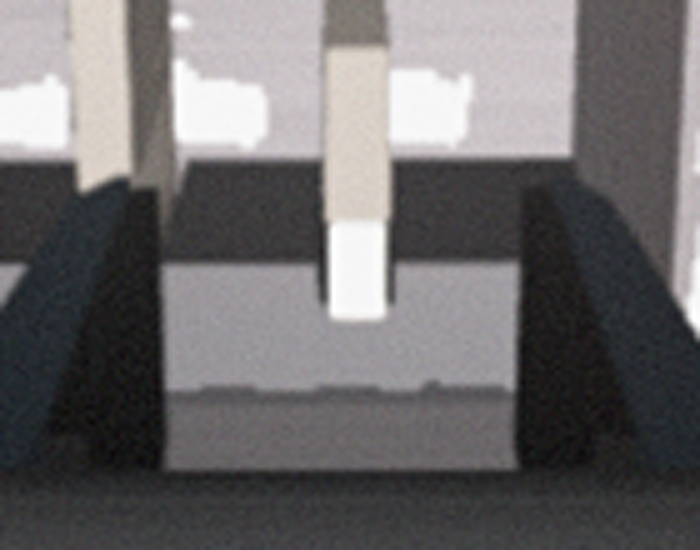

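```bash
python3 - <<'E'
from h import *
np.set_printoptions(precision=4,suppress=True)
w=V('wrist',tag='8')
f=lambda p,ox,oy,k:(ox+p[0]/k-.4,oy+p[1]/k-.4)
W=[f(p,190,180,5) for p in ((326,46),(389,46),(328,320),(386,320))]
P=w.onz(W,.117); print(P,P.mean(0)); print(w.pts([(261,200),(261,215),(261,235)]))
go([*P.mean(0)[:2],.085],down(94.4))
E
```

```text
[[0.5369 0.261  0.117 ]
 [0.5362 0.2703 0.117 ]
 [0.5808 0.2645 0.117 ]
 [0.5802 0.2734 0.117 ]] [0.5585 0.2673 0.117 ]
[[0.5453 0.2663 0.1165]
 [0.5569 0.2671 0.1173]
 [0.5892 0.27   0.0798]]
shift [ 0.0959 -0.0052  0.001 ] turn [-0.17 -0.01 -0.  ] j [ 0.351  0.51   1.415 -0.     1.217 -1.294]
```

```bash
python3 -m handwheel '[[[0.03,0.002,0.0005],[0,0,0],0.12],[[0.06,0.002,0.0005],[0,0,0],0.12],[[0.08,0.002,0.0005],[0,0,0],0.12],[[0.094,0.002,0.0005],[0,0,0],0.12],[[0.094,0.002,0.0005],[0,0,0],0.12]]' 20;python3 -m handwheel '[[[0,0,0],[0,0,0],0.6],[[0,0,0],[0,0,0],1],[[0,0,0],[0,0,0],1],[[0,0,0],[0,0,0],1],[[0,0,0],[0,0,0],1]]' 25
```

```text
time_s: 11.8
ee_pos: [0.551, 0.2664, 0.0865]
tool_rot: [-1.264, 1.173, 1.263]
force: [-0.3, 0.2, 0.9]
width: 0.0405
time_s: 12.3
ee_pos: [0.5509, 0.2664, 0.0867]
tool_rot: [-1.264, 1.172, 1.263]
force: [-1.6, -0.5, 7.1]
width: 0.0099
```

```bash
python3 -m handwheel '[[[-0.01,0,0],[0,0,0],1],[[-0.025,0,0],[0,0,0],1],[[-0.04,0,0],[0,0,0],1],[[-0.055,0,0],[0,0,0],1],[[-0.055,0,0],[0,0,0],1]]' 25; python3 - <<'E'
from h import *
w=V('side',True,'9'); crop(w,190,50,150,130,5,'c16.png')
E
```

```text
time_s: 12.8
ee_pos: [0.5515, 0.2668, 0.1433]
tool_rot: [-1.264, 1.17, 1.262]
force: [0.5, -0.5, -1.8]
width: 0.0102
```

View pics/c16.png

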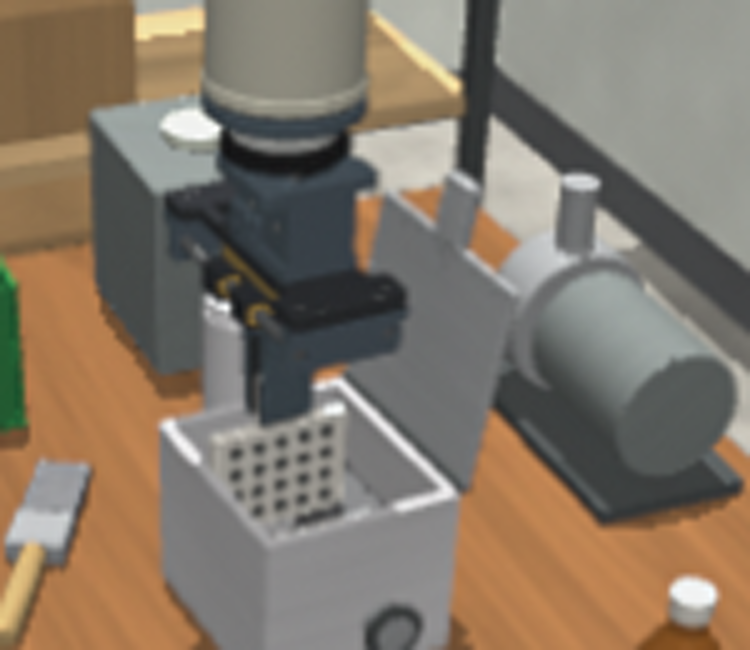

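```bash
python3 -m handwheel '[[[-0.02,0,0],[0,0,0],1],[[-0.045,0,0],[0,0,0],1],[[-0.075,0,0],[0,0,0],1],[[-0.1,0,0],[0,0,0],1],[[-0.115,0,0],[0,0,0],1],[[-0.115,0,0],[0,0,0],1],[[-0.115,0,0],[0,0,0],1]]' 25; python3 - <<'E'
from h import *
go([.5035,-.126,.1785])
w=V('side',True,'10'); crop(w,190,30,150,150,4,'c17.png')
E
```

```text
time_s: 13.55
ee_pos: [0.5501, 0.2662, 0.2548]
tool_rot: [-1.263, 1.174, 1.264]
force: [-0.1, 0.9, -2.8]
width: 0.0101
shift [ 0.0766  0.0755 -0.3876] turn 0 j [ 0.353  0.439  1.324  0.     1.38  -1.292]
```

View pics/c17.png

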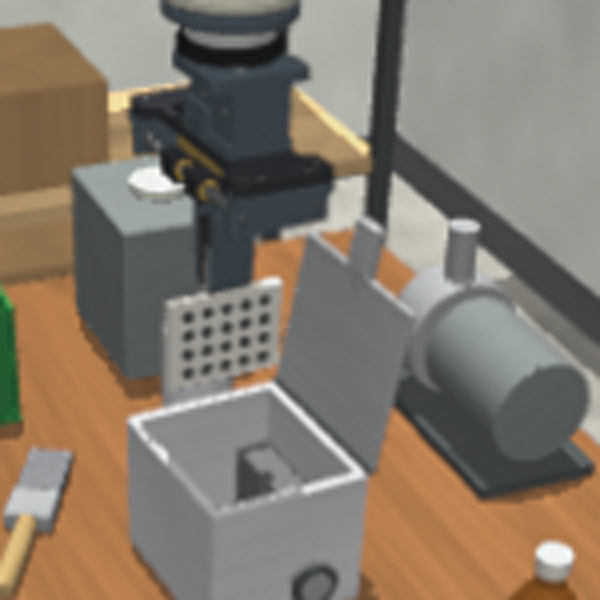

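The plate is clear and upright. I'll carry it over at a gentle pace.

```bash
python3 -m handwheel '[[[0,0.003,-0.015],[0,0,0],1],[[0,0.009,-0.045],[0,0,0],1],[[0,0.016,-0.08],[0,0,0],1],[[0,0.023,-0.115],[0,0,0],1],[[0,0.030,-0.15],[0,0,0],1],[[0,0.037,-0.185],[0,0,0],1],[[0,0.044,-0.22],[0,0,0],1],[[0,0.051,-0.255],[0,0,0],1],[[0,0.058,-0.29],[0,0,0],1],[[0,0.065,-0.325],[0,0,0],1],[[0,0.070,-0.355],[0,0,0],1],[[0,0.073,-0.375],[0,0,0],1]]' 25; python3 -m handwheel '[[[0,0.002,-0.012],[0,0,0],1],[[0.01,0.002,-0.012],[0,0,0],1],[[0.03,0.002,-0.012],[0,0,0],1],[[0.05,0.002,-0.012],[0,0,0],1],[[0.07,0.002,-0.012],[0,0,0],1],[[0.076,0.002,-0.012],[0,0,0],1],[[0.076,0.002,-0.012],[0,0,0],1],[[0.076,0.002,-0.012],[0,0,0],1]]' 25;  python3 - <<'E'
from h import *
go([.5035,-.126,.1785])
V('side',True,'11');V('scene',True,'11')
E
```

```text
time_s: 14.8
ee_pos: [0.5041, -0.1154, 0.2551]
tool_rot: [-1.262, 1.175, 1.264]
force: [1.1, 0.6, -1.8]
width: 0.0097
time_s: 15.6
ee_pos: [0.5047, -0.1249, 0.1805]
tool_rot: [-1.264, 1.173, 1.264]
force: [0.9, -0.2, -2.2]
width: 0.01
shift [ 0.002   0.0013 -0.001 ] turn 0 j [-0.357  0.385  1.646  0.     1.11  -2.003]
```

View pics/side11.png

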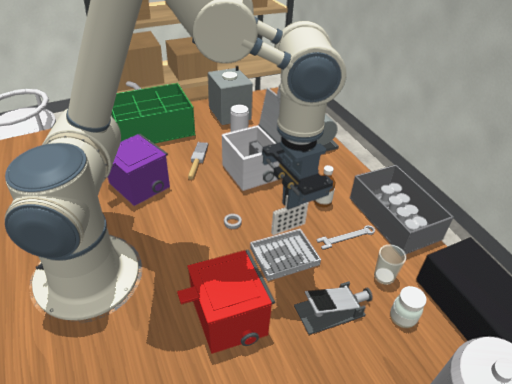

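View pics/scene11.png

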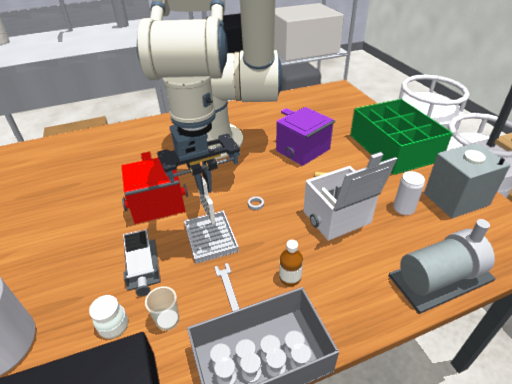

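```bash
python3 - <<'E'
from h import *
np.set_printoptions(precision=4,suppress=True)
a=V('scene',tag='11'); b=V('side',tag='11')
crop(b,255,185,75,60,8,'c18.png'); crop(a,295,145,110,95,6,'c19.png')
P=b.pts().reshape(384,512,3)
m=(abs(P[...,1]+.126)<.02)&(abs(P[...,0]-.504)<.055)&(P[...,2]>.06)&(P[...,2]<.172)
Q=P[m]; print(len(Q),Q.min(0),Q.max(0),Q.mean(0)); _,_,v=np.linalg.svd(Q-Q.mean(0),full_matrices=False); print('normal',v[2])
P=a.pts().reshape(384,512,3); s=P[165:205,335:395].reshape(-1,3); s=s[(s[:,2]>.14)&(s[:,2]<.26)&(s[:,0]>.6)]
_,_,v=np.linalg.svd(s-s.mean(0),full_matrices=False); n=v[2]; print(len(s),'lid normal',n,'angle',np.pi/2+np.arcsin(abs(n[2])), s.min(0),s.max(0))
E
```

```text
673 [ 0.4582 -0.1347  0.1008] [ 0.5531 -0.1193  0.1719] [ 0.5023 -0.1292  0.1387]
normal [-0.0606  0.9982 -0.0029]
1333 lid normal [-0.9847 -0.0755  0.1573] angle 1.7287428613335054 [0.6343 0.1762 0.1401] [0.667  0.3305 0.2598]
```

View pics/c18.png

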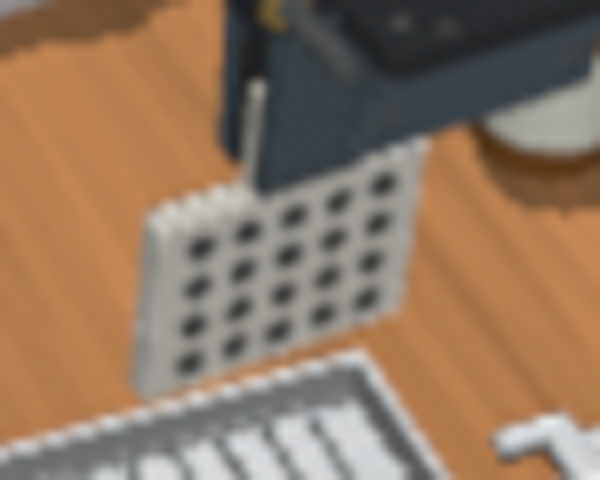

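View pics/c19.png

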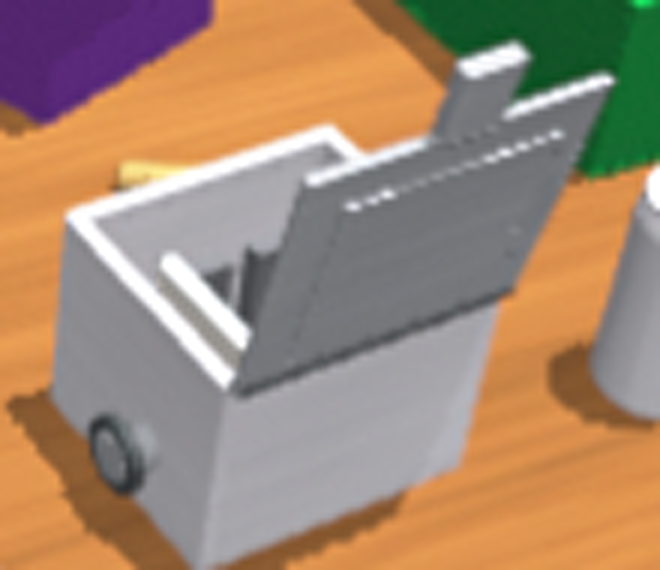

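The plate's lower edge is at 0.101 m and its centre is within a few mm of the tray centre. The lid stands at 1.73 rad, and the plain plate is still in its slot. One short settle, then I hand in.

```bash
python3 -m handwheel '[[[0,0,0],[0,0,0],1],[[0,0,0],[0,0,0],1],[[0,0,0],[0,0,0],1]]' 25; python3 -c "
from h import *
print(abs(arm.read_state()['qvel']).max(), arm.sign_off())"
```

```text
time_s: 16.0
ee_pos: [0.5045, -0.1252, 0.1803]
tool_rot: [-1.264, 1.173, 1.263]
force: [0.7, -0.1, -2.4]
width: 0.01
the job is handed in; nothing more can be done
0.00224107782041706 None
```

The job is done and handed in at about 16 s. I pressed the pedal to its stop, swung the lid open, drew out the filter plate and left it held over the drip tray. No verdict was reported, so this rests on my own last checks.

- **Pedal:** the force jumped from 9 N to 34 N at 25 mm of travel, which I took as the stop. I held it about 0.3 s and let go, and the picture afterwards showed the pedal up again.
- **Lid:** it was swung by its lip and measures about 1.73 rad from depth, past upright.
- **Filter plate:** it was in the +y slot and is gripped by its tab (opening 10 mm, 25 N). It hangs upright, with its normal within 0.01 rad of horizontal. The lower edge is about 101 mm above the bench. Its centre is about 3 mm from the tray centre, and the arm is still.
- **Everything else:** the plain plate is still seen in its slot, and the bystanders look unmoved in the last pictures. I did not measure either of these numerically.

Two readings disagreed or were off:
- **Tab position:** in the scene view I first took the plate's shoulder for the tab, giving a ray about 20 mm off. I dropped that reading and used the wrist and side views, which agreed.
- **Lip grip:** the first pinch was about 3 mm off-centre and gave a 34 N side force. I re-centred before lifting, which brought it down to 3.5 N.

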